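# Re-rack four sample vials in reverse order

## Task

Move the four sample vials from the grey rack to the empty white rack, in reverse order: the vial that stands next to the violet end block of the grey rack goes into the white rack's pocket farthest from its violet end block, the second into the second farthest, and so on, the last one ending next to the white rack's violet block. Each vial stands upright on the floor of its own pocket at the end; keep them upright on the way, and set them down gently rather than dropping them.

Things in the scene. Friction and masses are not known exactly. Their poses are not given: they have to be found in the camera images.
- old_rack: Old rack: grey, full, coloured tabs on its ledge. Four pockets along y, centres at y = +66, +22, -22, -66 mm (x = 0), 40 x 40 mm inside, floor 4 mm and wall tops 20 mm above the bench, walls 4 mm thick. Violet end block at the +y end (outer face y = +106; other end y = -90). Ledge on the -x side, 16 mm high; x from -42 to +24 overall. Origin: mid-row, at bench height. Fixed, any yaw.
- new_rack: New rack: white, empty, no tabs. Four pockets along y, centres at y = +66, +22, -22, -66 mm (x = 0), 40 x 40 mm inside, floor 4 mm and wall tops 20 mm above the bench, walls 4 mm thick. Violet end block at the +y end (outer face y = +106; other end y = -90). Ledge on the -x side, 16 mm high; x from -42 to +24 overall. Origin: mid-row, at bench height. Fixed, any yaw.
- vial_red: Sample vial, clear glass, red screw cap: 23 mm in diameter, 56 mm tall (cap 21 mm in diameter, from 44.5 mm up), 15 to 31 g. Origin: centre of its underside, z up to the cap. Stands upright in a pocket of the old rack, up to 4 mm off the pocket's centre.
- vial_yellow: Sample vial, clear glass, yellow screw cap: 23 mm in diameter, 56 mm tall (cap 21 mm in diameter, from 44.5 mm up), 15 to 31 g. Origin: centre of its underside, z up to the cap. Stands upright in a pocket of the old rack, up to 4 mm off the pocket's centre.
- vial_green: Sample vial, amber glass, green screw cap: 23 mm in diameter, 56 mm tall (cap 21 mm in diameter, from 44.5 mm up), 15 to 31 g. Origin: centre of its underside, z up to the cap. Stands upright in a pocket of the old rack, up to 4 mm off the pocket's centre.
- vial_blue: Sample vial, clear glass, blue screw cap: 23 mm in diameter, 56 mm tall (cap 21 mm in diameter, from 44.5 mm up), 15 to 31 g. Origin: centre of its underside, z up to the cap. Stands upright in a pocket of the old rack, up to 4 mm off the pocket's centre.
- tab_red: Red index tab, 14 x 30 x 4 mm, fixed on the old rack's ledge, top 20 mm above the bench. It marks the pocket in which the vial with the red cap stood at the start, and stays there. Origin: not on the tab but at the centre of that pocket, at bench height; the coloured tab itself lies 33 mm from it along -x; axes as the old rack's.
- tab_yellow: Yellow index tab, 14 x 30 x 4 mm, fixed on the old rack's ledge, top 20 mm above the bench. It marks the pocket in which the vial with the yellow cap stood at the start, and stays there. Origin: not on the tab but at the centre of that pocket, at bench height; the coloured tab itself lies 33 mm from it along -x; axes as the old rack's.
- tab_green: Green index tab, 14 x 30 x 4 mm, fixed on the old rack's ledge, top 20 mm above the bench. It marks the pocket in which the vial with the green cap stood at the start, and stays there. Origin: not on the tab but at the centre of that pocket, at bench height; the coloured tab itself lies 33 mm from it along -x; axes as the old rack's.
- tab_blue: Blue index tab, 14 x 30 x 4 mm, fixed on the old rack's ledge, top 20 mm above the bench. It marks the pocket in which the vial with the blue cap stood at the start, and stays there. Origin: not on the tab but at the centre of that pocket, at bench height; the coloured tab itself lies 33 mm from it along -x; axes as the old rack's.
There are look-alikes about, which are no part of the job. Leave any pink or turquoise look-alike of the vial_green alone.

How it is judged:
At the end, for the whole second after the job is handed in: Each vial stands in the white rack's pocket that mirrors its old one (counted from the violet ends): within 12 mm of the pocket's centre along either axis, on the pocket's floor (underside at most 10 mm above the bench), tilted under 0.15 rad, at rest (under 0.02 m/s) (((y of tab_red in the frame of old_rack between 0.056 and 0.076 m and y of vial_red in the frame of new_rack between -0.078 and -0.054 m) or (y of tab_red in the frame of old_rack between 0.012 and 0.032 m and y of vial_red in the frame of new_rack between -0.034 and -0.01 m) or (y of tab_red in the frame of old_rack between -0.032 and -0.012 m and y of vial_red in the frame of new_rack between 0.01 and 0.034 m) or (y of tab_red in the frame of old_rack between -0.076 and -0.056 m and y of vial_red in the frame of new_rack between 0.054 and 0.078 m)) and x of vial_red in the frame of new_rack between -0.012 and 0.012 m and z of vial_red in the frame of new_rack between -0.002 and 0.01 m and angle between each of vial_red, vial_yellow, vial_green, vial_blue's own z axis and vertical below 0.15 rad and linear speed of each of vial_red, vial_yellow, vial_green, vial_blue below 0.02 m/s and ((y of tab_yellow in the frame of old_rack between 0.056 and 0.076 m and y of vial_yellow in the frame of new_rack between -0.078 and -0.054 m) or (y of tab_yellow in the frame of old_rack between 0.012 and 0.032 m and y of vial_yellow in the frame of new_rack between -0.034 and -0.01 m) or (y of tab_yellow in the frame of old_rack between -0.032 and -0.012 m and y of vial_yellow in the frame of new_rack between 0.01 and 0.034 m) or (y of tab_yellow in the frame of old_rack between -0.076 and -0.056 m and y of vial_yellow in the frame of new_rack between 0.054 and 0.078 m)) and x of vial_yellow in the frame of new_rack between -0.012 and 0.012 m and z of vial_yellow in the frame of new_rack between -0.002 and 0.01 m and ((y of tab_green in the frame of old_rack between 0.056 and 0.076 m and y of vial_green in the frame of new_rack between -0.078 and -0.054 m) or (y of tab_green in the frame of old_rack between 0.012 and 0.032 m and y of vial_green in the frame of new_rack between -0.034 and -0.01 m) or (y of tab_green in the frame of old_rack between -0.032 and -0.012 m and y of vial_green in the frame of new_rack between 0.01 and 0.034 m) or (y of tab_green in the frame of old_rack between -0.076 and -0.056 m and y of vial_green in the frame of new_rack between 0.054 and 0.078 m)) and x of vial_green in the frame of new_rack between -0.012 and 0.012 m and z of vial_green in the frame of new_rack between -0.002 and 0.01 m and ((y of tab_blue in the frame of old_rack between 0.056 and 0.076 m and y of vial_blue in the frame of new_rack between -0.078 and -0.054 m) or (y of tab_blue in the frame of old_rack between 0.012 and 0.032 m and y of vial_blue in the frame of new_rack between -0.034 and -0.01 m) or (y of tab_blue in the frame of old_rack between -0.032 and -0.012 m and y of vial_blue in the frame of new_rack between 0.01 and 0.034 m) or (y of tab_blue in the frame of old_rack between -0.076 and -0.056 m and y of vial_blue in the frame of new_rack between 0.054 and 0.078 m)) and x of vial_blue in the frame of new_rack between -0.012 and 0.012 m and z of vial_blue in the frame of new_rack between -0.002 and 0.01 m); the robot touches nothing.
It fails at once if a vial is tipped over (more than 0.8 rad) (angle between any of vial_red, vial_yellow, vial_green, vial_blue's own z axis and vertical above 0.8 rad).
It fails at once if a vial is dropped: moves faster than 0.8 m/s with its underside under 35 mm above the bench ((linear speed of vial_red above 0.8 m/s and height (world z) of vial_red below 0.035 m) or (linear speed of vial_yellow above 0.8 m/s and height (world z) of vial_yellow below 0.035 m) or (linear speed of vial_green above 0.8 m/s and height (world z) of vial_green below 0.035 m) or (linear speed of vial_blue above 0.8 m/s and height (world z) of vial_blue below 0.035 m)).
It also fails if it takes over 106 s, if anything falls off the work surface, if the arm or the gripper's body presses on something with over 40 N, if the wrist force passes 120 N, or if a joint passes its speed limit or range.

## Robot

A 6-joint arm with a two-finger parallel gripper is mounted at the origin on a cart in front of the work surface, level with it; the furniture and walls round the work are solid. World frame = base frame: x ahead of the robot, y to its left, z up, the work surface at z = 0. Lengths are in m, angles in rad, forces in N, time in s.
With the tool pointing down it reaches from about 0.4 to 0.825 m from the base axis. Payload 7 kg.
Tool frame: the origin (TCP) lies on the centre line of the jaws, within the pads' length; the fingertips stand 14 mm ahead of it and the grasp point (between the pads) lies 5 mm behind it; z points along the fingers, y is the line along which they close (so a half turn about z gives the same grasp; the last joint's range is limited). The gripper opens to 88 mm and grips with 3 to 60 N. Pads are 19 mm wide; open, the fingers measure 130 mm over their backs; the gripper's body (78 mm by 193 mm) begins 47 mm behind the grasp point.
Start: joints at [1.58, 0.359, 0.012, 0, -1.224, -0.288], TCP at [0.186, 0.649, 0.241] pointing down, gripper open.
Joint ranges: [-3.07, 3.07], [-1.43, 2.12], [-1.02, 1.25], [-3.03, 1.67], [-3.05, -0], [-3.03, 3.03]. Speed limits (rad/s): [2.39, 2.39, 3.01, 3.14, 3.14, 3.14].

## Interface

Orientations are given as [roll, pitch, yaw] about the fixed x, y, z axes, in that order (R = Rz(yaw) Ry(pitch) Rx(roll)).
In Python, from station import arm gives the robot as it stands.
- The arm moves only by the tool move_arm, never from a script. Its argument "rows" is a list of rows, each an object with "translation": the shift along the tool's x, y, z in cm, a list of three; "rot": the turn, a rotation vector about the tool's x, y, z in degrees, a list of three; "hand": the closure, from 0 (fully open) to 1 (shut). A call has 1 to 8 rows; each row is the pose to reach, as a shift and turn from the pose commanded when the call began, along the tool's axes at that moment; what a row does not reach only later rows make up. A row lasts 1/12 s, in which the tool goes at most 41.7 mm and 7.16 degrees, less where a joint would pass 70% of its speed; a pose out of reach is approached as far as the arm can. A call with a gripper value outside its range is refused whole. The fingers move at their own pace and stop on an object; "squeeze" is the grip in N (left out, the last holds). Time passes only in rows, so rows that repeat a pose let the fingers close. It gives the time, the measured TCP pose, the force, the opening and the grip force at its end, in the units of the state.
- arm.get_state(): the state, without advancing time (a new reading comes with each control period).
- arm.grab_frame(name): name is "scene" or "side" or "wrist"; returns (picture, depth): 384x512x3 uint8, red, green, blue; 384x512 float32, m along the optical axis (not along the pixel's ray), 0 where there is no reading.
- arm.camera_params(name): a dict with "vfov" (degrees; the focal length in pixels is half the picture's height over the tangent of half this angle, whatever the lens; pixels are square), "cx", "cy" (the principal point, pixels), "position" and "orientation" of the camera in the world; the wrist camera has in their place "tool_from_camera" (4x4, takes a point from camera to tool coordinates, whose origin is the TCP and whose axes are the flange's). Camera axes: x right, y down, z forward; pixel columns grow to the right and rows downward; lengths in m; the calibration is good to about 2 mm. A picture is of the moment at which its call begins: read the wrist's pose just before it. camera_params takes no time and is no camera call.
- arm.job_done(): hands the job in; it is judged then, once.
Trained networks look in the newest picture that a camera, given by its name, has taken for a name from the list of things; names that differ only in an ending like _2 or _b are one class to them, and where a whole thing is asked for, a point or a joint stands for the part that bears it (a point fixed in the world has none). Each returns a list of dicts, best first, with "p" (0 to 1); they miss things now and then, are a little off and sometimes report something else, mostly with a low value. They report only what shows in the picture. A call takes as long as a camera call. They do not tell look-alikes from the thing itself.
- arm.search_frame(label, camera): "point" ([x, y, z] in m, in the coordinates of the camera as it stood for that picture, good to about 4 mm: the middle of the surface that is visible of it).
- arm.pinpoint(label, camera): "point" ([x, y, z] in m, in the coordinates of the camera as it stood for that picture, good to about 4 mm: a listed point, or the origin of a listed thing).
The state is a dict: "t": time; "q": joint angles; "qd": joint speeds; "joint_efforts": joint torques, N m; "eef_pos": TCP position; "ee_rot": TCP orientation; "force": force on the tool from outside, world axes, zero at the start; "moment": the same for the moment, N m; "width": finger opening in m; "gripper_force": force on a finger pad.
Only numpy, scipy, OpenCV 4.12 (cv2) and the standard library are available. Lean on these libraries where they do the work, as an engineer would, in place of code of your own. Each camera call takes 0.05 s, during which the arm holds its last target. There are 200 camera calls.

## Working session

There is one attempt and no reset: what is moved stays moved. The work goes in short steps, Python scripts to look and compute and a tool call to move; the robot and the scene stay as the last step left them, time stands still between calls to the robot, and variables do not carry over. Pictures are saved under pics/ and viewed, at most 14 in all, crops included, and the job is handed in when it is done.

Besides the shell and the picture viewer there is one more tool, called after "Call:" as name(argument=value, ...) on one line, values as JSON. move_arm: Moves the arm, as the interface text tells. Its arguments: {"type":"object","properties":{"rows":{"type":"array","items":{"type":"object","properties":{"translation":{"type":"array","items":{"type":"number"}},"rot":{"type":"array","items":{"type":"number"}},"hand":{"type":"number"}}}},"squeeze":{"type":"number"}},"required":["rows"]}

```bash
mkdir -p pics; ls; cat > h.py <<'E'
from station import arm
import numpy as np, cv2
from scipy.spatial.transform import Rotation as R
def cam(n):
    p=arm.camera_params(n); f=192/np.tan(np.radians(p['vfov'])/2)
    if 'tool_from_camera' in p:
        s=arm.get_state(); T=np.eye(4); T[:3,:3]=R.from_euler('xyz',s['ee_rot']).as_matrix(); T[:3,3]=s['eef_pos']
        T=T@np.array(p['tool_from_camera'])
    else:
        T=np.eye(4); o=np.array(p['orientation']); T[:3,3]=p['position']
        T[:3,:3]=o if o.shape==(3,3) else (R.from_euler('xyz',o) if o.size==3 else R.from_quat(o)).as_matrix()
    return T,f,p['cx'],p['cy']
def w(T,pt): return T[:3,:3]@np.array(pt)+T[:3,3]
def px(c,P):
    T,f,cx,cy=c; q=T[:3,:3].T@(np.array(P)-T[:3,3]); return np.array([cx+f*q[0]/q[2],cy+f*q[1]/q[2]])
def cloud(c,d):
    T,f,cx,cy=c; v,u=np.mgrid[:384,:512]
    P=np.stack([(u-cx)/f*d,(v-cy)/f*d,d],-1); return P@T[:3,:3].T+T[:3,3]
def save(n,im): cv2.imwrite('pics/'+n,im[:,:,::-1])
E
python3 - <<'E'
from h import *
np.set_printoptions(precision=3,suppress=True)
print(arm.get_state())
for n in ['scene','side','wrist']:
    p=arm.camera_params(n); print(n,p)
a=[]
for n in ['scene','wrist']:
    c=cam(n); im,d=arm.grab_frame(n); save(n+'0.png',im); np.savez(n+'0.npz',im=im,d=d,T=c[0])
    for l in ['old_rack','new_rack','vial_green','vial_red','vial_yellow','vial_blue']:
        for r in arm.pinpoint(l,n)[:4]:
            P=w(c[0],r['point']); print(n,l,round(r['p'],2),P,px(c,P).round())
E
```

```text
pics
{'t': 0.0, 'q': array([ 1.58 ,  0.359,  0.011, -0.   , -1.224, -0.288]), 'qd': array([-0.001,  0.   ,  0.001, -0.001,  0.001, -0.001]), 'joint_efforts': array([ -0.   , -58.272,  29.305,   6.997,   0.007,  -0.   ]), 'eef_pos': array([0.186, 0.648, 0.24 ]), 'ee_rot': array([ 3.14 , -0.   , -0.279]), 'force': array([-0.533,  0.571,  0.116]), 'moment': array([-0.008, -0.001, -0.034]), 'gripper_force': 0.0, 'width': 0.08770499504751786}
scene {'vfov': 49.98043224743328, 'cx': 259.06942876770086, 'cy': 195.2525471179765, 'position': array([0.088, 0.596, 0.714]), 'orientation': array([-2.378, -0.019, -2.335])}
side {'vfov': 45.06270635212902, 'cx': 260.96321719497087, 'cy': 181.190887806896, 'position': array([ 0.123, -0.487,  0.419]), 'orientation': array([-2.035,  0.013, -0.605])}
wrist {'vfov': 70.5995494086691, 'cx': 259.0108398928886, 'cy': 194.46876260021182, 'tool_from_camera': array([[-0.001, -0.96 , -0.281,  0.076],
       [ 1.   , -0.001, -0.   ,  0.002],
       [ 0.   , -0.281,  0.96 , -0.144],
       [ 0.   ,  0.   ,  0.   ,  1.   ]])}
scene old_rack 0.84 [0.445 0.34  0.001] [221. 285.]
scene new_rack 0.77 [0.636 0.009 0.004] [271. 161.]
scene vial_green 0.81 [0.467 0.345 0.006] [212. 278.]
scene vial_green 0.81 [ 0.391  0.223 -0.001] [281. 269.]
scene vial_green 0.75 [0.601 0.36  0.002] [167. 244.]
scene vial_green 0.68 [ 0.505  0.236 -0.001] [240. 240.]
scene vial_red 0.66 [0.42  0.331 0.005] [233. 289.]
scene vial_yellow 0.57 [0.503 0.367 0.005] [192. 274.]
scene vial_blue 0.72 [0.384 0.313 0.005] [252. 296.]
```

View pics/scene0.png

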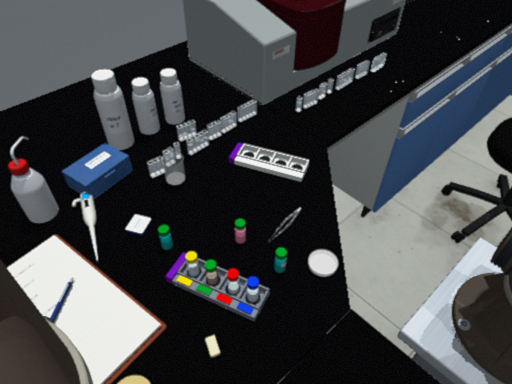

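```bash
python3 - <<'E'
from h import *
np.set_printoptions(precision=4,suppress=True)
c=cam('scene')
for n in ['scene']:
    for l in ['tab_red','tab_yellow','tab_green','tab_blue']:
        for r in arm.pinpoint(l,n)[:2]:
            print('pin',l,round(r['p'],2),w(c[0],r['point']))
        for r in arm.search_frame(l,n)[:2]:
            print('vis',l,round(r['p'],2),w(c[0],r['point']))
c=cam('side'); im,d=arm.grab_frame('side'); save('side0.png',im); np.savez('side0.npz',im=im,d=d,T=c[0])
for l in ['old_rack','new_rack','vial_green','vial_red','vial_yellow','vial_blue']:
        for r in arm.pinpoint(l,'side')[:4]:
            P=w(c[0],r['point']); print('side',l,round(r['p'],2),P,px(c,P).round())
z=np.load('scene0.npz'); cv2.imwrite('pics/crop0.png',cv2.resize(z['im'][190:320,130:330,::-1],None,fx=4,fy=4,interpolation=cv2.INTER_CUBIC))
E
```

```text
pin tab_red 0.47 [ 0.4196  0.3308 -0.0054]
vis tab_red 0.53 [0.4116 0.3628 0.0111]
pin tab_yellow 0.58 [0.5068 0.3582 0.0024]
pin tab_green 0.59 [0.4673 0.3489 0.0011]
vis tab_green 0.5 [0.4554 0.3801 0.0215]
pin tab_blue 0.55 [ 0.3801  0.318  -0.0008]
side old_rack 0.62 [0.443  0.3408 0.0015] [164. 176.]
side new_rack 0.55 [0.5074 0.3599 0.0017] [187. 165.]
side vial_green 0.85 [0.4652 0.3481 0.0012] [172. 172.]
side vial_green 0.74 [ 0.5039  0.2377 -0.0001] [214. 188.]
side vial_green 0.57 [ 0.3936  0.2291 -0.0008] [164. 206.]
side vial_green 0.52 [ 0.6005  0.3634 -0.0038] [224. 157.]
side vial_red 0.51 [0.4207 0.3315 0.0061] [155. 179.]
side vial_yellow 0.75 [0.5065 0.3621 0.0032] [187. 165.]
side vial_blue 0.83 [0.3827 0.3122 0.0013] [141. 189.]
side vial_blue 0.25 [ 0.6355  0.0078 -0.0022] [344. 217.]
```

View pics/crop0.png

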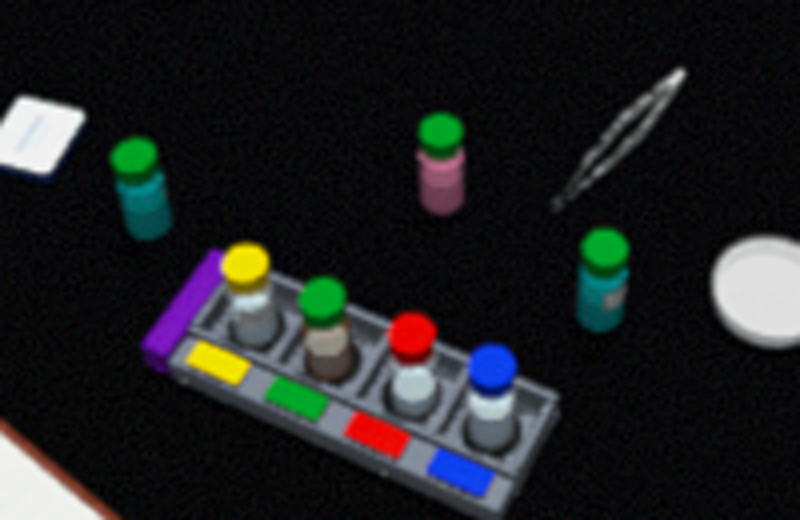

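View pics/side0.png

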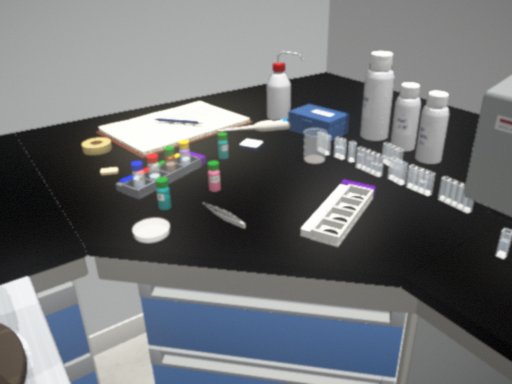

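Candidates for vial_green, in scene.png pixels:
- (212,270): amber vial in the grey rack. This is the one to take.
- (165,235): turquoise look-alike.
- (240,230): pink look-alike.
- (280,260): turquoise look-alike.

The crop confirms the amber one. Counting from the violet block, the order is yellow, green, red, blue. The side view shows the empty white rack at about (340,212), with its violet end at (358,185).

```bash
python3 - <<'E'
from h import *
np.set_printoptions(precision=4,suppress=True)
for cn in ['scene','side']:
    z=np.load(cn+'0.npz'); c=cam(cn); P=cloud(c,z['d']); im=z['im']; hsv=cv2.cvtColor(im,cv2.COLOR_RGB2HSV)
    H,S,V=[hsv[...,i].astype(int) for i in range(3)]
    ok=(z['d']>0)
    print(cn,'bench z',np.median(P[ok&(np.hypot(P[...,0]-.5,P[...,1]-.15)<.05)][:,2]))
    for nm,ctr in [('old',(.443,.34)),('new',(.636,.009))]:
        near=ok&(np.hypot(P[...,0]-ctr[0],P[...,1]-ctr[1])<.135)
        v=near&(H>130)&(H<150)&(S>120)&(P[...,2]>.008)
        r=near&(P[...,2]>.010)&(P[...,2]<.026)
        if nm=='old': r&=(np.hypot(P[...,0]-.391,P[...,1]-.226)>.03)&(np.hypot(P[...,0]-.504,P[...,1]-.237)>.03)
        q=P[r][:,:2].astype(np.float32)
        m=cv2.minAreaRect(q); print(nm,'violet',P[v].mean(0),P[v][:,2].max(),v.sum(),'rect',m,r.sum())
    for nm,h0,h1,g in [('red',0,6,(.42,.331)),('yellow',25,33,(.503,.365)),('green',50,70,(.467,.347)),('blue',108,125,(.383,.313))]:
        m=ok&(H>=h0)&(H<=h1)&(S>150)&(P[...,2]>.056)&(P[...,2]<.068)&(np.hypot(P[...,0]-g[0],P[...,1]-g[1])<.025)
        if m.sum()>4: q=P[m]; print(nm,(q.min(0)+q.max(0))/2,q.max(0)-q.min(0),m.sum())
E
```

```text
scene bench z 0.00023683338311453195
old violet [0.5282 0.3867 0.0193] 0.023339059926383965 195 rect ((0.43220460414886475, 0.3877516984939575), (0.19647058844566345, 0.15059040486812592), 19.6451358795166) 2062
new violet [0.7144 0.0655 0.0188] 0.02326768127788026 95 rect ((0.6359694004058838, 0.018930085003376007), (0.19604308903217316, 0.0705009177327156), 25.905961990356445) 1068
red [0.4195 0.3294 0.0601] [0.0219 0.0214 0.0071] 99
yellow [0.5031 0.3617 0.0606] [0.0217 0.0218 0.007 ] 93
green [0.4627 0.3471 0.0602] [0.0203 0.0215 0.0072] 99
blue [0.3816 0.3138 0.0604] [0.022  0.0225 0.0085] 105
side bench z -0.0024970050660325094
old violet [0.536  0.366  0.0168] 0.018484217185955443 39 rect ((0.4439857602119446, 0.3471318185329437), (0.19595791399478912, 0.0681530237197876), 20.46563148498535) 969
new violet [0.7167 0.0607 0.0174] 0.01889592318930261 87 rect ((0.6351568698883057, 0.018858984112739563), (0.19832509756088257, 0.06623896956443787), 25.989334106445312) 1500
red [0.4185 0.3295 0.058 ] [0.0193 0.0222 0.004 ] 42
yellow [0.5018 0.3593 0.0582] [0.0176 0.0148 0.0025] 22
blue [0.3812 0.3141 0.0575] [0.0198 0.0182 0.0022] 44
```

```bash
python3 - <<'E'
from h import *
np.set_printoptions(precision=2,suppress=True)
M=R.from_euler('xyz',[np.pi,0,np.radians(23)]).as_matrix()
M0=R.from_euler('xyz',[np.pi,0,-.279]).as_matrix()
o={'yellow':(.5028,.3612),'green':(.4627,.3468),'red':(.419,.3294),'blue':(.3814,.314)}
a=np.radians(25.95);yv=np.array([np.cos(a),np.sin(a)]);O=np.array([.633,.0078])
cur=np.array([.186,.648,.240]); print('start->yellow',100*M0.T@(np.array([*o['yellow'],.10])-cur),'rot z',-np.degrees(np.radians(23)+.279))
prev=None
for k,y in zip(o,[-.066,-.022,.022,.066]):
    n=O+y*yv; s=np.array([*o[k],0]);e=np.array([*n,0])
    if prev is not None: print('new->',k,100*M.T@(s-prev))
    print(k,'old->new',n.round(4),100*M.T@(e-s)); prev=e
z=np.load('scene0.npz');P=cloud(cam('scene'),z['d']);m=(z['d']>0)&(P[...,2]>.07)&(np.hypot(P[...,0]-.69,P[...,1]-.036)<.3)
q=P[m];d=np.hypot(q[:,0]-.69,q[:,1]-.036);i=np.argsort(d)[:40:8];print(q[i],d[i])
E
```

```text
start->yellow [38.35 18.85 14.  ] rot z -38.98552248414997
yellow old->new [ 0.57 -0.02] [-8.41 37.96  0.  ]
new-> green [  4.16 -38.2   -0.  ]
green old->new [ 0.61 -0.  ] [ 0.23 37.97  0.  ]
new-> red [ -4.94 -38.08  -0.  ]
red old->new [0.65 0.02] [ 9.33 37.85  0.  ]
new-> blue [-13.39 -37.9   -0.  ]
blue old->new [0.69 0.04] [17.79 37.68  0.  ]
[[ 0.79 -0.11  0.09]
 [ 0.79 -0.11  0.22]
 [ 0.79 -0.11  0.19]
 [ 0.79 -0.11  0.16]
 [ 0.79 -0.11  0.09]] [0.18 0.18 0.18 0.18 0.18]
```

Call:
move_arm(rows=[{"translation": [3.6, 1.8, 0.9], "rot": [0, 0, -5], "hand": 0.35}, {"translation": [7.2, 3.6, 1.8], "rot": [0, 0, -10], "hand": 0.35}, {"translation": [10.8, 5.3, 2.7], "rot": [0, 0, -15], "hand": 0.35}, {"translation": [14.4, 7.1, 3.6], "rot": [0, 0, -20], "hand": 0.35}, {"translation": [18, 8.9, 4.5], "rot": [0, 0, -25], "hand": 0.35}, {"translation": [21.6, 10.6, 5.4], "rot": [0, 0, -30], "hand": 0.35}, {"translation": [25.2, 12.4, 6.3], "rot": [0, 0, -35], "hand": 0.35}, {"translation": [28.8, 14.2, 7.2], "rot": [0, 0, -39], "hand": 0.35}], squeeze=15)

```text
t: 2.12
eef_pos: [0.4248, 0.4318, 0.1685]
ee_rot: [-3.141, -0.001, 0.407]
force: [0.8, 2.0, -0.0]
width: 0.0571
gripper_force: 0.0
```

Call:
move_arm(rows=[{"translation": [1.5, 3.2, 1.0], "rot": [0, 0, 0], "hand": 0.35}, {"translation": [3.0, 6.4, 2.0], "rot": [0, 0, 0], "hand": 0.35}, {"translation": [4.5, 9.6, 3.0], "rot": [0, 0, 0], "hand": 0.35}, {"translation": [4.5, 9.6, 5.0], "rot": [0, 0, 0], "hand": 0.35}, {"translation": [4.5, 9.6, 6.3], "rot": [0, 0, 0], "hand": 0.35}, {"translation": [4.5, 9.6, 6.3], "rot": [0, 0, 0], "hand": 0.35}, {"translation": [4.5, 9.6, 6.3], "rot": [0, 0, 0], "hand": 0.35}])

```text
t: 2.7
eef_pos: [0.5025, 0.362, 0.1052]
ee_rot: [3.141, 0.001, 0.402]
force: [0.2, 0.9, -0.3]
width: 0.0571
gripper_force: 0.0
```

```bash
python3 - <<'E'
from h import *
np.set_printoptions(precision=4,suppress=True)
s=arm.get_state();print(s['eef_pos'],s['ee_rot'],s['force'])
c=cam('wrist');im,d=arm.grab_frame('wrist');save('w1.png',im)
print(px(c,(.5028,.3612,.06)))
P=cloud(c,d);hsv=cv2.cvtColor(im,cv2.COLOR_RGB2HSV);H,S=hsv[...,0].astype(int),hsv[...,1]
for nm,h0,h1,g in [('red',0,6,(.42,.331)),('yellow',25,33,(.503,.365)),('green',50,70,(.467,.347)),('blue',108,125,(.383,.313))]:
        m=(d>0)&(H>=h0)&(H<=h1)&(S>150)&(P[...,2]>.054)&(P[...,2]<.068)&(np.hypot(P[...,0]-g[0],P[...,1]-g[1])<.025)
        if m.sum()>4: q=P[m]; print(nm,(q.min(0)+q.max(0))/2,q.max(0)-q.min(0),m.sum())
E
```

```text
[0.5025 0.362  0.1052] [3.1406 0.0012 0.4017] [ 0.1508  0.9391 -0.303 ]
[258.4231 219.5688]
red [0.4292 0.3309 0.0553] [0.0044 0.0102 0.0023] 18
yellow [0.5005 0.3603 0.0601] [0.0103 0.0193 0.0015] 11
green [0.4643 0.3473 0.0578] [0.0216 0.012  0.0071] 24
```

View pics/w1.png

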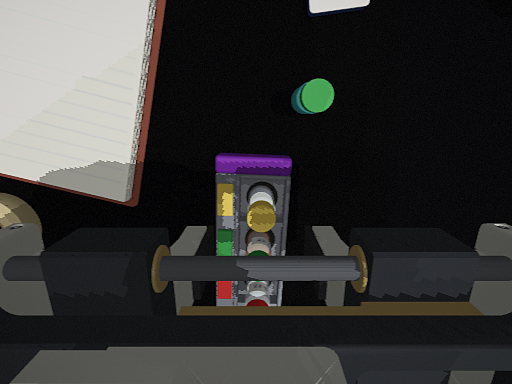

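The wrist view shows the yellow cap at (261,217), centred between the fingers, with the violet block at (253,163). I'll go down and grip it.

Call:
move_arm(rows=[{"translation": [0, 0, 2.5], "rot": [0, 0, 0], "hand": 0.35}, {"translation": [0, 0, 5.0], "rot": [0, 0, 0], "hand": 0.35}, {"translation": [0, 0, 6.5], "rot": [0, 0, 0], "hand": 0.35}, {"translation": [0, 0, 6.5], "rot": [0, 0, 0], "hand": 0.7}, {"translation": [0, 0, 6.5], "rot": [0, 0, 0], "hand": 0.9}, {"translation": [0, 0, 6.5], "rot": [0, 0, 0], "hand": 0.9}, {"translation": [0, 0, 6.5], "rot": [0, 0, 0], "hand": 0.9}, {"translation": [0, 0, 6.5], "rot": [0, 0, 0], "hand": 0.9}], squeeze=15)

```text
t: 3.42
eef_pos: [0.5031, 0.3633, 0.0422]
ee_rot: [-3.14, -0.002, 0.402]
force: [0.8, -0.8, 0.2]
width: 0.0294
gripper_force: 0.0
```

Call:
move_arm(rows=[{"translation": [0, 0, 0], "rot": [0, 0, 0], "hand": 0.9}, {"translation": [0, 0, 0], "rot": [0, 0, 0], "hand": 0.9}, {"translation": [0, 0, 0], "rot": [0, 0, 0], "hand": 0.9}, {"translation": [0, 0, 0], "rot": [0, 0, 0], "hand": 0.9}])

```text
t: 3.75
eef_pos: [0.5031, 0.3629, 0.0415]
ee_rot: [-3.141, -0.002, 0.402]
force: [-0.9, -0.2, 7.2]
width: 0.0224
gripper_force: 14.9
```

Call:
move_arm(rows=[{"translation": [0, 0, -1], "rot": [0, 0, 0], "hand": 0.9}, {"translation": [0, 0, -3], "rot": [0, 0, 0], "hand": 0.9}, {"translation": [0, 0, -6], "rot": [0, 0, 0], "hand": 0.9}, {"translation": [0, 0, -8], "rot": [0, 0, 0], "hand": 0.9}, {"translation": [-0.3, 1.5, -8.5], "rot": [0, 0, 0], "hand": 0.9}, {"translation": [-1.0, 4.5, -8.5], "rot": [0, 0, 0], "hand": 0.9}, {"translation": [-1.8, 8.2, -8.5], "rot": [0, 0, 0], "hand": 0.9}, {"translation": [-2.7, 12.0, -8.5], "rot": [0, 0, 0], "hand": 0.9}])

```text
t: 4.42
eef_pos: [0.5242, 0.2402, 0.1257]
ee_rot: [-3.141, 0.0, 0.403]
force: [0.6, -0.3, 0.2]
width: 0.0226
gripper_force: 14.9
```

Call:
move_arm(rows=[{"translation": [-0.9, 4.0, 0], "rot": [0, 0, 0], "hand": 0.9}, {"translation": [-1.8, 8.0, 0], "rot": [0, 0, 0], "hand": 0.9}, {"translation": [-2.7, 12.0, 0], "rot": [0, 0, 0], "hand": 0.9}, {"translation": [-3.6, 16.0, 0], "rot": [0, 0, 0], "hand": 0.9}, {"translation": [-4.4, 20.0, 0], "rot": [0, 0, 0], "hand": 0.9}, {"translation": [-5.2, 23.5, 0], "rot": [0, 0, 0], "hand": 0.9}, {"translation": [-5.7, 26.0, 0], "rot": [0, 0, 0], "hand": 0.9}, {"translation": [-5.7, 26.0, 0], "rot": [0, 0, 0], "hand": 0.9}])

```text
t: 5.08
eef_pos: [0.5735, -0.0246, 0.1253]
ee_rot: [3.142, 0.001, 0.398]
force: [0.7, -0.4, -0.7]
width: 0.0225
gripper_force: 14.9
```

```bash
python3 - <<'E'
from h import *
np.set_printoptions(precision=4,suppress=True)
s=arm.get_state();print(s['t'],s['eef_pos'],s['ee_rot'],s['force'],s['width'],s['gripper_force'])
c=cam('side');im,d=arm.grab_frame('side');save('s1.png',cv2.resize(im[100:300,220:470],None,fx=3,fy=3))
E
```

```text
5.0833 [ 0.5735 -0.0246  0.1253] [3.1415 0.0013 0.3978] [ 0.6895 -0.3782 -0.6997] 0.022480810893444336 14.869510978460312
```

View pics/s1.png

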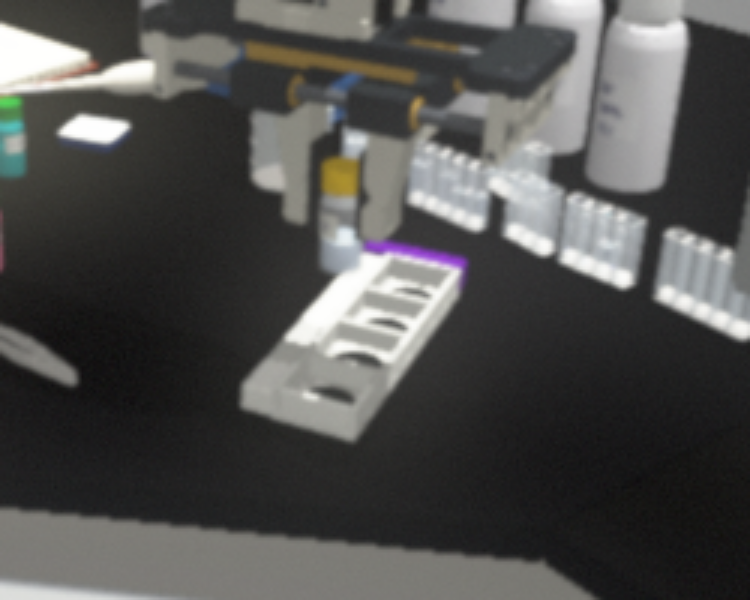

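The vial hangs upright in the gripper (crop (340,215)) above the white rack's far pocket at (335,385).

Call:
move_arm(rows=[{"translation": [0, 0, 1.5], "rot": [0, 0, 0], "hand": 0.9}, {"translation": [0, 0, 4], "rot": [0, 0, 0], "hand": 0.9}, {"translation": [0, 0, 5.5], "rot": [0, 0, 0], "hand": 0.9}, {"translation": [0, 0, 5.5], "rot": [0, 0, 0], "hand": 0.9}])

```text
t: 5.47
eef_pos: [0.5712, -0.0201, 0.0674]
ee_rot: [-3.14, 0.006, 0.402]
force: [-0.0, 0.2, -0.7]
width: 0.0229
gripper_force: 14.9
```

Call:
move_arm(rows=[{"translation": [0, 0, 0.8], "rot": [0, 0, 0], "hand": 0.9}, {"translation": [0, 0, 1.6], "rot": [0, 0, 0], "hand": 0.9}, {"translation": [0, 0, 2.2], "rot": [0, 0, 0], "hand": 0.9}, {"translation": [0, 0, 2.6], "rot": [0, 0, 0], "hand": 0.9}, {"translation": [0, 0, 2.8], "rot": [0, 0, 0], "hand": 0.9}, {"translation": [0, 0, 2.9], "rot": [0, 0, 0], "hand": 0.9}, {"translation": [0, 0, 2.9], "rot": [0, 0, 0], "hand": 0.9}])

```text
t: 6.05
eef_pos: [0.5741, -0.0201, 0.0418]
ee_rot: [3.141, -0.0, 0.402]
force: [-0.1, -0.1, -0.8]
width: 0.023
gripper_force: 14.9
```

Call:
move_arm(rows=[{"translation": [0, 0, 0.1], "rot": [0, 0, 0], "hand": 0.9}, {"translation": [0, 0, 0.2], "rot": [0, 0, 0], "hand": 0.9}, {"translation": [0, 0, 0.2], "rot": [0, 0, 0], "hand": 0.9}, {"translation": [0, 0, 0.2], "rot": [0, 0, 0], "hand": 0.9}])

```text
t: 6.38
eef_pos: [0.5747, -0.0206, 0.041]
ee_rot: [3.14, -0.002, 0.402]
force: [-0.7, -3.7, 8.8]
width: 0.0225
gripper_force: 15.0
```

Call:
move_arm(rows=[{"translation": [0, 0, 0], "rot": [0, 0, 0], "hand": 0.7}, {"translation": [0, 0, 0], "rot": [0, 0, 0], "hand": 0.5}, {"translation": [0, 0, 0], "rot": [0, 0, 0], "hand": 0.35}, {"translation": [0, 0, 0], "rot": [0, 0, 0], "hand": 0.35}, {"translation": [0, 0, 0], "rot": [0, 0, 0], "hand": 0.35}, {"translation": [0, 0, -2], "rot": [0, 0, 0], "hand": 0.35}, {"translation": [0, 0, -5], "rot": [0, 0, 0], "hand": 0.35}, {"translation": [0, 0, -8], "rot": [0, 0, 0], "hand": 0.35}])

```text
t: 7.05
eef_pos: [0.573, -0.0204, 0.1195]
ee_rot: [-3.141, 0.003, 0.402]
force: [1.0, -0.2, 0.0]
width: 0.0566
gripper_force: 0.0
```

```bash
python3 - <<'E'
from h import *
np.set_printoptions(precision=4,suppress=True)
s=arm.get_state();print(s['eef_pos'],s['width'])
c=cam('side');im,d=arm.grab_frame('side');save('s2.png',cv2.resize(im[100:300,220:470],None,fx=2,fy=2))
for cn in ['scene','side']:
    if cn=='scene': arm.grab_frame(cn)
    c=cam(cn)
    for r in arm.pinpoint('vial_yellow',cn)[:2]: print(cn,r['p'],w(c[0],r['point']))
E
```

```text
[ 0.573  -0.0204  0.1195] 0.0566488890889965
side 0.83 [ 0.5766 -0.0222  0.0005]
side 0.5 [0.38   0.3145 0.0007]
```

View pics/s2.png

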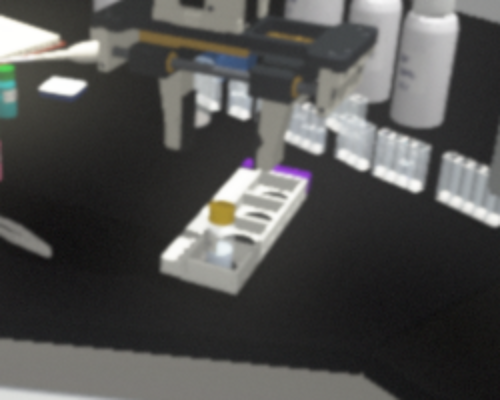

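Yellow stands upright in the farthest pocket (crop (222,235)). Green is next.

Call:
move_arm(rows=[{"translation": [0.2, -2.0, 0], "rot": [0, 0, 0], "hand": 0.35}, {"translation": [0.6, -6.0, 0], "rot": [0, 0, 0], "hand": 0.35}, {"translation": [1.1, -10.0, 0], "rot": [0, 0, 0], "hand": 0.35}, {"translation": [1.5, -14.0, 0], "rot": [0, 0, 0], "hand": 0.35}, {"translation": [2.0, -18.0, 0], "rot": [0, 0, 0], "hand": 0.35}, {"translation": [2.4, -22.0, 0], "rot": [0, 0, 0], "hand": 0.35}, {"translation": [2.8, -26.0, 0], "rot": [0, 0, 0], "hand": 0.35}, {"translation": [3.3, -30.0, 0], "rot": [0, 0, 0], "hand": 0.35}])

```text
t: 7.92
eef_pos: [0.4852, 0.27, 0.1183]
ee_rot: [3.141, 0.002, 0.402]
force: [1.4, 0.4, -0.2]
width: 0.0566
gripper_force: 0.0
```

Call:
move_arm(rows=[{"translation": [0.4, -4.0, 0], "rot": [0, 0, 0], "hand": 0.35}, {"translation": [0.8, -7.0, 0], "rot": [0, 0, 0], "hand": 0.35}, {"translation": [0.9, -8.2, 0.5], "rot": [0, 0, 0], "hand": 0.35}, {"translation": [0.9, -8.2, 1], "rot": [0, 0, 0], "hand": 0.35}, {"translation": [0.9, -8.2, 1], "rot": [0, 0, 0], "hand": 0.35}, {"translation": [0.9, -8.2, 1], "rot": [0, 0, 0], "hand": 0.35}])

```text
t: 8.42
eef_pos: [0.4626, 0.3463, 0.1082]
ee_rot: [3.14, 0.003, 0.401]
force: [0.3, -0.6, -0.2]
width: 0.0566
gripper_force: 0.0
```

Call:
move_arm(rows=[{"translation": [0, 0, 2.5], "rot": [0, 0, 0], "hand": 0.35}, {"translation": [0, 0, 5.0], "rot": [0, 0, 0], "hand": 0.35}, {"translation": [0, 0, 6.5], "rot": [0, 0, 0], "hand": 0.35}, {"translation": [0, 0, 6.8], "rot": [0, 0, 0], "hand": 0.35}, {"translation": [0, 0, 6.8], "rot": [0, 0, 0], "hand": 0.6}, {"translation": [0, 0, 6.8], "rot": [0, 0, 0], "hand": 0.9}, {"translation": [0, 0, 6.8], "rot": [0, 0, 0], "hand": 0.9}, {"translation": [0, 0, 6.8], "rot": [0, 0, 0], "hand": 0.9}])

```text
t: 9.08
eef_pos: [0.4637, 0.3483, 0.0429]
ee_rot: [-3.141, -0.002, 0.402]
force: [-0.7, -0.8, 0.0]
width: 0.0359
gripper_force: 0.0
```

Call:
move_arm(rows=[{"translation": [0, 0, 0], "rot": [0, 0, 0], "hand": 0.9}, {"translation": [0, 0, 0], "rot": [0, 0, 0], "hand": 0.9}, {"translation": [0, 0, 0], "rot": [0, 0, 0], "hand": 0.9}, {"translation": [0, 0, 0], "rot": [0, 0, 0], "hand": 0.9}, {"translation": [0, 0, 0], "rot": [0, 0, 0], "hand": 0.9}])

```text
t: 9.5
eef_pos: [0.4634, 0.3481, 0.0422]
ee_rot: [-3.141, -0.001, 0.402]
force: [-0.2, -0.5, 4.8]
width: 0.0226
gripper_force: 14.9
```

Call:
move_arm(rows=[{"translation": [0, 0, -1], "rot": [0, 0, 0], "hand": 0.9}, {"translation": [0, 0, -3], "rot": [0, 0, 0], "hand": 0.9}, {"translation": [0, 0, -6], "rot": [0, 0, 0], "hand": 0.9}, {"translation": [0, 0, -8], "rot": [0, 0, 0], "hand": 0.9}, {"translation": [0, 1.5, -8.5], "rot": [0, 0, 0], "hand": 0.9}, {"translation": [0, 4.5, -8.5], "rot": [0, 0, 0], "hand": 0.9}, {"translation": [0.1, 8.2, -8.5], "rot": [0, 0, 0], "hand": 0.9}, {"translation": [0.1, 12.0, -8.5], "rot": [0, 0, 0], "hand": 0.9}])

```text
t: 10.17
eef_pos: [0.5109, 0.2368, 0.1269]
ee_rot: [-3.141, -0.0, 0.404]
force: [1.0, 0.3, -0.5]
width: 0.0228
gripper_force: 14.9
```

Call:
move_arm(rows=[{"translation": [0, 4.0, 0], "rot": [0, 0, 0], "hand": 0.9}, {"translation": [0, 8.0, 0], "rot": [0, 0, 0], "hand": 0.9}, {"translation": [0, 12.0, 0], "rot": [0, 0, 0], "hand": 0.9}, {"translation": [0, 16.0, 0], "rot": [0, 0, 0], "hand": 0.9}, {"translation": [0.1, 20.0, 0], "rot": [0, 0, 0], "hand": 0.9}, {"translation": [0.1, 23.5, 0], "rot": [0, 0, 0], "hand": 0.9}, {"translation": [0.1, 26.0, 0], "rot": [0, 0, 0], "hand": 0.9}, {"translation": [0.1, 26.0, 0], "rot": [0, 0, 0], "hand": 0.9}])

```text
t: 10.83
eef_pos: [0.6142, -0.0056, 0.1261]
ee_rot: [3.141, 0.001, 0.398]
force: [0.8, 0.6, -0.3]
width: 0.0226
gripper_force: 14.9
```

Call:
move_arm(rows=[{"translation": [0, 0, 1.5], "rot": [0, 0, 0], "hand": 0.9}, {"translation": [0, 0, 4], "rot": [0, 0, 0], "hand": 0.9}, {"translation": [0, 0, 5.5], "rot": [0, 0, 0], "hand": 0.9}, {"translation": [0, 0, 5.5], "rot": [0, 0, 0], "hand": 0.9}])

```text
t: 11.17
eef_pos: [0.6108, -0.0018, 0.0681]
ee_rot: [-3.14, 0.006, 0.401]
force: [-0.9, -1.0, -1.5]
width: 0.0223
gripper_force: 14.9
```

Call:
move_arm(rows=[{"translation": [0, 0, 0.8], "rot": [0, 0, 0], "hand": 0.9}, {"translation": [0, 0, 1.6], "rot": [0, 0, 0], "hand": 0.9}, {"translation": [0, 0, 2.2], "rot": [0, 0, 0], "hand": 0.9}, {"translation": [0, 0, 2.6], "rot": [0, 0, 0], "hand": 0.9}, {"translation": [0, 0, 2.8], "rot": [0, 0, 0], "hand": 0.9}, {"translation": [0, 0, 2.9], "rot": [0, 0, 0], "hand": 0.9}, {"translation": [0, 0, 3.0], "rot": [0, 0, 0], "hand": 0.9}, {"translation": [0, 0, 3.0], "rot": [0, 0, 0], "hand": 0.9}])

```text
t: 11.83
eef_pos: [0.6139, -0.0012, 0.0421]
ee_rot: [3.141, -0.001, 0.402]
force: [-1.1, -1.0, 1.9]
width: 0.0224
gripper_force: 14.9
```

Call:
move_arm(rows=[{"translation": [0, 0, 0.1], "rot": [0, 0, 0], "hand": 0.9}, {"translation": [0, 0, 0.1], "rot": [0, 0, 0], "hand": 0.9}, {"translation": [0, 0, 0.1], "rot": [0, 0, 0], "hand": 0.7}, {"translation": [0, 0, 0.1], "rot": [0, 0, 0], "hand": 0.5}, {"translation": [0, 0, 0.1], "rot": [0, 0, 0], "hand": 0.35}, {"translation": [0, 0, 0.1], "rot": [0, 0, 0], "hand": 0.35}, {"translation": [0, 0, 0.1], "rot": [0, 0, 0], "hand": 0.35}, {"translation": [0, 0, 0.1], "rot": [0, 0, 0], "hand": 0.35}])

```text
t: 12.5
eef_pos: [0.6135, -0.0011, 0.0404]
ee_rot: [-3.142, 0.0, 0.402]
force: [0.1, 0.4, 0.1]
width: 0.0538
gripper_force: 0.0
```

Call:
move_arm(rows=[{"translation": [0, 0, -2], "rot": [0, 0, 0], "hand": 0.35}, {"translation": [0, 0, -5], "rot": [0, 0, 0], "hand": 0.35}, {"translation": [0, 0, -8], "rot": [0, 0, 0], "hand": 0.35}, {"translation": [-0.2, -2, -8], "rot": [0, 0, 0], "hand": 0.35}, {"translation": [-0.8, -6.0, -8], "rot": [0, 0, 0], "hand": 0.35}, {"translation": [-1.3, -10.0, -8], "rot": [0, 0, 0], "hand": 0.35}, {"translation": [-1.8, -14.0, -8], "rot": [0, 0, 0], "hand": 0.35}, {"translation": [-2.3, -18.0, -8], "rot": [0, 0, 0], "hand": 0.35}])

```text
t: 13.17
eef_pos: [0.5209, 0.1566, 0.1207]
ee_rot: [-3.141, -0.0, 0.401]
force: [0.1, 1.2, 0.3]
width: 0.0568
gripper_force: 0.0
```

Call:
move_arm(rows=[{"translation": [-0.5, -4.0, 0], "rot": [0, 0, 0], "hand": 0.35}, {"translation": [-1.0, -8.0, 0], "rot": [0, 0, 0], "hand": 0.35}, {"translation": [-1.5, -12.0, 0], "rot": [0, 0, 0], "hand": 0.35}, {"translation": [-2.0, -16.0, 0], "rot": [0, 0, 0], "hand": 0.35}, {"translation": [-2.5, -19.0, 0], "rot": [0, 0, 0], "hand": 0.35}, {"translation": [-2.6, -20.1, 0.5], "rot": [0, 0, 0], "hand": 0.35}, {"translation": [-2.6, -20.1, 1], "rot": [0, 0, 0], "hand": 0.35}, {"translation": [-2.6, -20.1, 1], "rot": [0, 0, 0], "hand": 0.35}])

```text
t: 13.83
eef_pos: [0.4186, 0.3301, 0.1094]
ee_rot: [3.141, 0.002, 0.403]
force: [-0.7, -1.1, 0.6]
width: 0.0566
gripper_force: 0.0
```

```bash
python3 - <<'E'
from h import *
np.set_printoptions(precision=4,suppress=True)
s=arm.get_state();print(s['eef_pos'],s['width'])
c=cam('side');im,d=arm.grab_frame('side');save('s3.png',im)
for l in ['vial_yellow','vial_green','vial_red']:
    for r in arm.pinpoint(l,'side')[:4]: print(l,round(r['p'],2),w(c[0],r['point']))
E
```

```text
[0.4186 0.3301 0.1094] 0.056624647683298834
vial_yellow 0.65 [ 0.5748 -0.0212  0.0051]
vial_yellow 0.36 [ 0.6411  0.0069 -0.0006]
vial_green 0.96 [ 0.3908  0.2264 -0.003 ]
vial_green 0.87 [ 0.6142 -0.0027 -0.0001]
vial_green 0.77 [ 0.5971  0.3623 -0.0038]
vial_green 0.77 [0.5052 0.2378 0.0009]
vial_red 0.83 [0.421  0.3333 0.0051]
```

View pics/s3.png

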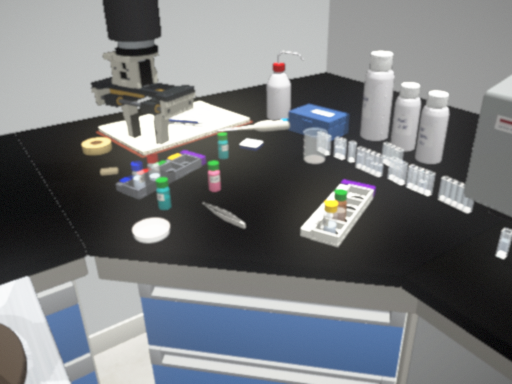

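Yellow (331,215) and green (341,203) stand upright in the white rack. The gripper is above red at (153,165).

Call:
move_arm(rows=[{"translation": [0, 0, 2.5], "rot": [0, 0, 0], "hand": 0.35}, {"translation": [0, 0, 5.0], "rot": [0, 0, 0], "hand": 0.35}, {"translation": [0, 0, 6.5], "rot": [0, 0, 0], "hand": 0.35}, {"translation": [0, 0, 6.8], "rot": [0, 0, 0], "hand": 0.35}, {"translation": [0, 0, 6.8], "rot": [0, 0, 0], "hand": 0.6}, {"translation": [0, 0, 6.8], "rot": [0, 0, 0], "hand": 0.9}, {"translation": [0, 0, 6.8], "rot": [0, 0, 0], "hand": 0.9}, {"translation": [0, 0, 6.8], "rot": [0, 0, 0], "hand": 0.9}])

```text
t: 14.7
eef_pos: [0.42, 0.3309, 0.0438]
ee_rot: [-3.14, -0.002, 0.402]
force: [0.1, 0.4, -0.0]
width: 0.0359
gripper_force: 0.0
```

Call:
move_arm(rows=[{"translation": [0, 0, 0], "rot": [0, 0, 0], "hand": 0.9}, {"translation": [0, 0, 0], "rot": [0, 0, 0], "hand": 0.9}, {"translation": [0, 0, 0], "rot": [0, 0, 0], "hand": 0.9}, {"translation": [0, 0, 0], "rot": [0, 0, 0], "hand": 0.9}, {"translation": [0, 0, 0], "rot": [0, 0, 0], "hand": 0.9}])

```text
t: 15.12
eef_pos: [0.4197, 0.3307, 0.0431]
ee_rot: [-3.141, -0.001, 0.402]
force: [-0.9, -0.6, 5.8]
width: 0.0228
gripper_force: 14.9
```

Transit for red is (9.3, 37.9).

Call:
move_arm(rows=[{"translation": [0, 0, -1], "rot": [0, 0, 0], "hand": 0.9}, {"translation": [0, 0, -3], "rot": [0, 0, 0], "hand": 0.9}, {"translation": [0, 0, -6], "rot": [0, 0, 0], "hand": 0.9}, {"translation": [0, 0, -8], "rot": [0, 0, 0], "hand": 0.9}, {"translation": [0.4, 1.5, -8.5], "rot": [0, 0, 0], "hand": 0.9}, {"translation": [1.1, 4.5, -8.5], "rot": [0, 0, 0], "hand": 0.9}, {"translation": [2.0, 8.2, -8.5], "rot": [0, 0, 0], "hand": 0.9}, {"translation": [2.9, 12.0, -8.5], "rot": [0, 0, 0], "hand": 0.9}])

```text
t: 15.78
eef_pos: [0.4933, 0.2307, 0.1285]
ee_rot: [-3.141, -0.001, 0.404]
force: [0.5, 1.1, 0.2]
width: 0.0228
gripper_force: 14.9
```

Call:
move_arm(rows=[{"translation": [1.0, 4.0, 0], "rot": [0, 0, 0], "hand": 0.9}, {"translation": [2.0, 8.0, 0], "rot": [0, 0, 0], "hand": 0.9}, {"translation": [3.0, 12.0, 0], "rot": [0, 0, 0], "hand": 0.9}, {"translation": [4.0, 16.0, 0], "rot": [0, 0, 0], "hand": 0.9}, {"translation": [5.0, 19.8, 0], "rot": [0, 0, 0], "hand": 0.9}, {"translation": [5.8, 23.2, 0], "rot": [0, 0, 0], "hand": 0.9}, {"translation": [6.4, 25.8, 0], "rot": [0, 0, 0], "hand": 0.9}, {"translation": [6.4, 25.8, 0], "rot": [0, 0, 0], "hand": 0.9}])

```text
t: 16.45
eef_pos: [0.6548, 0.0147, 0.1273]
ee_rot: [3.141, 0.001, 0.398]
force: [-0.4, 0.5, -0.9]
width: 0.0227
gripper_force: 14.9
```

Call:
move_arm(rows=[{"translation": [0, 0, 1.5], "rot": [0, 0, 0], "hand": 0.9}, {"translation": [0, 0, 4], "rot": [0, 0, 0], "hand": 0.9}, {"translation": [0, 0, 5.5], "rot": [0, 0, 0], "hand": 0.9}, {"translation": [0, 0, 5.5], "rot": [0, 0, 0], "hand": 0.9}])

```text
t: 16.78
eef_pos: [0.6502, 0.0184, 0.0692]
ee_rot: [-3.14, 0.006, 0.401]
force: [-1.9, 0.1, -0.3]
width: 0.0226
gripper_force: 14.9
```

Target is (.6528, .0174), so the position is good.

Call:
move_arm(rows=[{"translation": [0, 0, 0.8], "rot": [0, 0, 0], "hand": 0.9}, {"translation": [0, 0, 1.6], "rot": [0, 0, 0], "hand": 0.9}, {"translation": [0, 0, 2.2], "rot": [0, 0, 0], "hand": 0.9}, {"translation": [0, 0, 2.6], "rot": [0, 0, 0], "hand": 0.9}, {"translation": [0, 0, 2.8], "rot": [0, 0, 0], "hand": 0.9}, {"translation": [0, 0, 2.9], "rot": [0, 0, 0], "hand": 0.9}, {"translation": [0, 0, 3.0], "rot": [0, 0, 0], "hand": 0.9}, {"translation": [0, 0, 3.1], "rot": [0, 0, 0], "hand": 0.9}])

```text
t: 17.45
eef_pos: [0.6536, 0.0187, 0.0427]
ee_rot: [3.141, -0.001, 0.402]
force: [-3.0, -1.8, 11.7]
width: 0.0225
gripper_force: 15.0
```

Call:
move_arm(rows=[{"translation": [0, 0, 0], "rot": [0, 0, 0], "hand": 0.9}, {"translation": [0, 0, 0], "rot": [0, 0, 0], "hand": 0.9}])

```text
t: 17.62
eef_pos: [0.6535, 0.0186, 0.0428]
ee_rot: [3.141, -0.001, 0.402]
force: [-1.1, -1.2, 5.2]
width: 0.0229
gripper_force: 15.0
```

Call:
move_arm(rows=[{"translation": [0, 0, 0], "rot": [0, 0, 0], "hand": 0.7}, {"translation": [0, 0, 0], "rot": [0, 0, 0], "hand": 0.5}, {"translation": [0, 0, 0], "rot": [0, 0, 0], "hand": 0.35}, {"translation": [0, 0, 0], "rot": [0, 0, 0], "hand": 0.35}, {"translation": [0, 0, 0], "rot": [0, 0, 0], "hand": 0.35}, {"translation": [0, 0, 0], "rot": [0, 0, 0], "hand": 0.35}])

```text
t: 18.12
eef_pos: [0.6529, 0.0189, 0.0414]
ee_rot: [-3.142, 0.0, 0.402]
force: [-0.9, -0.5, 0.6]
width: 0.0534
gripper_force: 0.0
```

Call:
move_arm(rows=[{"translation": [0, 0, -2], "rot": [0, 0, 0], "hand": 0.35}, {"translation": [0, 0, -5], "rot": [0, 0, 0], "hand": 0.35}, {"translation": [0, 0, -8], "rot": [0, 0, 0], "hand": 0.35}, {"translation": [-0.7, -2, -8], "rot": [0, 0, 0], "hand": 0.35}, {"translation": [-2.0, -5.7, -8], "rot": [0, 0, 0], "hand": 0.35}, {"translation": [-3.3, -9.4, -8], "rot": [0, 0, 0], "hand": 0.35}, {"translation": [-4.6, -13.1, -8], "rot": [0, 0, 0], "hand": 0.35}, {"translation": [-5.9, -16.8, -8], "rot": [0, 0, 0], "hand": 0.35}])

```text
t: 18.78
eef_pos: [0.5316, 0.1512, 0.1216]
ee_rot: [-3.141, -0.0, 0.401]
force: [-0.7, 1.3, 0.4]
width: 0.057
gripper_force: 0.0
```

Call:
move_arm(rows=[{"translation": [-1.3, -3.7, 0], "rot": [0, 0, 0], "hand": 0.35}, {"translation": [-2.6, -7.4, 0], "rot": [0, 0, 0], "hand": 0.35}, {"translation": [-3.9, -11.1, 0], "rot": [0, 0, 0], "hand": 0.35}, {"translation": [-5.2, -14.8, 0], "rot": [0, 0, 0], "hand": 0.35}, {"translation": [-6.5, -18.5, 0], "rot": [0, 0, 0], "hand": 0.35}, {"translation": [-7.5, -21.1, 0], "rot": [0, 0, 0], "hand": 0.35}, {"translation": [-7.5, -21.1, 1], "rot": [0, 0, 0], "hand": 0.35}, {"translation": [-7.5, -21.1, 1], "rot": [0, 0, 0], "hand": 0.35}])

```text
t: 19.45
eef_pos: [0.3798, 0.3158, 0.1106]
ee_rot: [3.141, 0.001, 0.405]
force: [-0.7, -2.2, -0.4]
width: 0.057
gripper_force: 0.0
```

Call:
move_arm(rows=[{"translation": [0, 0, 2.5], "rot": [0, 0, 0], "hand": 0.35}, {"translation": [0, 0, 5.0], "rot": [0, 0, 0], "hand": 0.35}, {"translation": [0, 0, 6.5], "rot": [0, 0, 0], "hand": 0.35}, {"translation": [0, 0, 6.9], "rot": [0, 0, 0], "hand": 0.35}, {"translation": [0, 0, 6.9], "rot": [0, 0, 0], "hand": 0.6}, {"translation": [0, 0, 6.9], "rot": [0, 0, 0], "hand": 0.9}, {"translation": [0, 0, 6.9], "rot": [0, 0, 0], "hand": 0.9}, {"translation": [0, 0, 6.9], "rot": [0, 0, 0], "hand": 0.9}])

```text
t: 20.12
eef_pos: [0.3819, 0.3158, 0.0437]
ee_rot: [-3.14, -0.002, 0.402]
force: [-0.0, -0.1, 0.5]
width: 0.0359
gripper_force: 0.0
```

Call:
move_arm(rows=[{"translation": [0, 0, 0], "rot": [0, 0, 0], "hand": 0.9}, {"translation": [0, 0, 0], "rot": [0, 0, 0], "hand": 0.9}, {"translation": [0, 0, 0], "rot": [0, 0, 0], "hand": 0.9}, {"translation": [0, 0, 0], "rot": [0, 0, 0], "hand": 0.9}, {"translation": [0, 0, 0], "rot": [0, 0, 0], "hand": 0.9}])

```text
t: 20.53
eef_pos: [0.3816, 0.3156, 0.043]
ee_rot: [-3.141, -0.001, 0.402]
force: [-0.2, -0.3, 5.7]
width: 0.023
gripper_force: 14.9
```

Call:
move_arm(rows=[{"translation": [0, 0, -1], "rot": [0, 0, 0], "hand": 0.9}, {"translation": [0, 0, -3], "rot": [0, 0, 0], "hand": 0.9}, {"translation": [0, 0, -6], "rot": [0, 0, 0], "hand": 0.9}, {"translation": [0, 0, -8], "rot": [0, 0, 0], "hand": 0.9}, {"translation": [0.7, 1.5, -8.5], "rot": [0, 0, 0], "hand": 0.9}, {"translation": [2.0, 4.3, -8.5], "rot": [0, 0, 0], "hand": 0.9}, {"translation": [3.6, 7.7, -8.5], "rot": [0, 0, 0], "hand": 0.9}, {"translation": [5.3, 11.3, -8.5], "rot": [0, 0, 0], "hand": 0.9}])

```text
t: 21.2
eef_pos: [0.4747, 0.2315, 0.1279]
ee_rot: [-3.141, -0.001, 0.404]
force: [0.5, 1.7, -0.4]
width: 0.0229
gripper_force: 14.8
```

Call:
move_arm(rows=[{"translation": [1.7, 3.6, 0], "rot": [0, 0, 0], "hand": 0.9}, {"translation": [3.4, 7.2, 0], "rot": [0, 0, 0], "hand": 0.9}, {"translation": [5.1, 10.8, 0], "rot": [0, 0, 0], "hand": 0.9}, {"translation": [6.8, 14.4, 0], "rot": [0, 0, 0], "hand": 0.9}, {"translation": [8.5, 18.0, 0], "rot": [0, 0, 0], "hand": 0.9}, {"translation": [10.2, 21.6, 0], "rot": [0, 0, 0], "hand": 0.9}, {"translation": [11.5, 24.4, 0], "rot": [0, 0, 0], "hand": 0.9}, {"translation": [12.5, 26.4, 0], "rot": [0, 0, 0], "hand": 0.9}])

```text
t: 21.87
eef_pos: [0.694, 0.0354, 0.1265]
ee_rot: [-3.142, 0.001, 0.4]
force: [0.5, 0.2, -0.9]
width: 0.0229
gripper_force: 14.8
```

Call:
move_arm(rows=[{"translation": [0, 0, 0], "rot": [0, 0, 0], "hand": 0.9}, {"translation": [0, 0, 1.5], "rot": [0, 0, 0], "hand": 0.9}, {"translation": [0, 0, 4], "rot": [0, 0, 0], "hand": 0.9}, {"translation": [0, 0, 5.5], "rot": [0, 0, 0], "hand": 0.9}, {"translation": [0, 0, 5.5], "rot": [0, 0, 0], "hand": 0.9}])

```text
t: 22.28
eef_pos: [0.6895, 0.0376, 0.0682]
ee_rot: [-3.14, 0.007, 0.401]
force: [-1.6, -0.8, -0.7]
width: 0.0228
gripper_force: 14.8
```

Target is (.6923, .0367), so this one is good too.

Call:
move_arm(rows=[{"translation": [0, 0, 0.8], "rot": [0, 0, 0], "hand": 0.9}, {"translation": [0, 0, 1.6], "rot": [0, 0, 0], "hand": 0.9}, {"translation": [0, 0, 2.2], "rot": [0, 0, 0], "hand": 0.9}, {"translation": [0, 0, 2.6], "rot": [0, 0, 0], "hand": 0.9}, {"translation": [0, 0, 2.8], "rot": [0, 0, 0], "hand": 0.9}, {"translation": [0, 0, 2.9], "rot": [0, 0, 0], "hand": 0.9}, {"translation": [0, 0, 3.0], "rot": [0, 0, 0], "hand": 0.9}, {"translation": [0, 0, 3.0], "rot": [0, 0, 0], "hand": 0.9}])

```text
t: 22.95
eef_pos: [0.693, 0.0379, 0.0432]
ee_rot: [3.141, -0.001, 0.402]
force: [-0.7, 0.3, 2.1]
width: 0.0225
gripper_force: 14.9
```

Call:
move_arm(rows=[{"translation": [0, 0, 0.1], "rot": [0, 0, 0], "hand": 0.9}, {"translation": [0, 0, 0.1], "rot": [0, 0, 0], "hand": 0.9}])

```text
t: 23.12
eef_pos: [0.6933, 0.0376, 0.0428]
ee_rot: [3.141, -0.001, 0.402]
force: [-0.6, -1.4, 4.6]
width: 0.0224
gripper_force: 15.0
```

Call:
move_arm(rows=[{"translation": [0, 0, 0], "rot": [0, 0, 0], "hand": 0.7}, {"translation": [0, 0, 0], "rot": [0, 0, 0], "hand": 0.5}, {"translation": [0, 0, 0], "rot": [0, 0, 0], "hand": 0.35}, {"translation": [0, 0, 0], "rot": [0, 0, 0], "hand": 0.35}, {"translation": [0, 0, 0], "rot": [0, 0, 0], "hand": 0.35}, {"translation": [0, 0, 0], "rot": [0, 0, 0], "hand": 0.35}])

```text
t: 23.62
eef_pos: [0.6925, 0.0379, 0.0414]
ee_rot: [-3.142, 0.0, 0.402]
force: [0.6, 0.8, 0.2]
width: 0.0535
gripper_force: 0.0
```

Call:
move_arm(rows=[{"translation": [0, 0, -2], "rot": [0, 0, 0], "hand": 0.35}, {"translation": [0, 0, -5], "rot": [0, 0, 0], "hand": 0.35}, {"translation": [0, 0, -8], "rot": [0, 0, 0], "hand": 0.35}, {"translation": [-0.7, -3, -9], "rot": [0, 0, 0], "hand": 0.35}, {"translation": [-2.0, -7, -9], "rot": [0, 0, 0], "hand": 0.35}, {"translation": [-3.3, -10, -9], "rot": [0, 0, 0], "hand": 0.35}, {"translation": [-4, -13, -9], "rot": [0, 0, 0], "hand": 0.35}, {"translation": [-4, -13, -9], "rot": [0, 0, 0], "hand": 0.35}])

```text
t: 24.28
eef_pos: [0.6023, 0.1452, 0.1322]
ee_rot: [-3.141, -0.0, 0.405]
force: [-0.4, -0.7, -1.0]
width: 0.0571
gripper_force: 0.0
```

```bash
python3 - <<'E'
from h import *
np.set_printoptions(precision=4,suppress=True)
c=cam('side');im,d=arm.grab_frame('side');save('s4.png',cv2.resize(im[130:280,260:410],None,fx=4,fy=4))
a=np.radians(25.95);O=np.array([.633,.0078])
for l in ['vial_yellow','vial_green','vial_red','vial_blue']:
    for r in arm.pinpoint(l,'side')[:4]:
        P=w(c[0],r['point'])
        q=P[:2]-O; print(l,round(r['p'],2),P,'rack xy',q@[np.sin(a),-np.cos(a)],q@[np.cos(a),np.sin(a)])
E
```

```text
vial_yellow 0.83 [ 0.5792 -0.0188  0.0034] rack xy 0.00037190343302412706 -0.06004824823775038
vial_green 0.76 [ 0.5976  0.36   -0.003 ] rack xy -0.332164332236059 0.12225326973990823
vial_green 0.76 [ 0.5028  0.2378 -0.0016] rack xy -0.26376277312988894 -0.0164029672388011
vial_green 0.65 [0.612  0.0022 0.0023] rack xy -0.004114637473351577 -0.02135620069353728
vial_green 0.64 [ 0.3938  0.2278 -0.0033] rack xy -0.3025181473405072 -0.1187879825019767
vial_red 0.63 [0.6519 0.0202 0.006 ] rack xy -0.0029131362740349555 0.022444218970950558
vial_blue 0.48 [0.6925 0.0363 0.0023] rack xy 0.0004330237867274353 0.06590781643695122
```

View pics/s4.png

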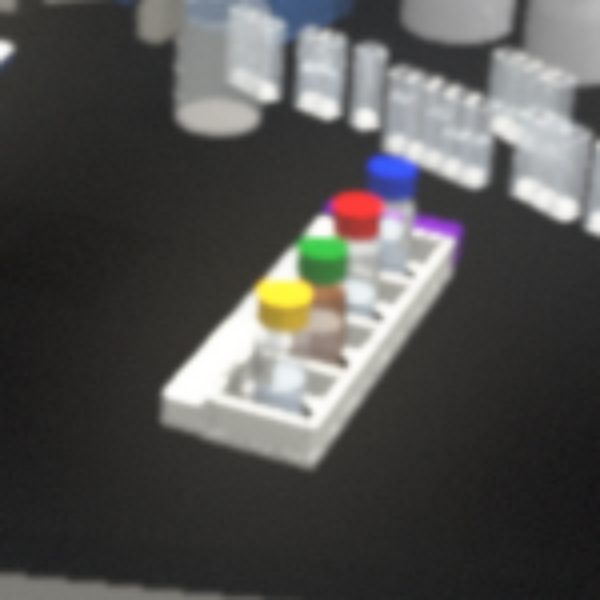

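All four stand upright in their own pockets. From the violet end they are blue (392,175), red (357,213), green (323,258) and yellow (285,300). The gripper is clear.

```bash
python3 -c "
from station import arm; print(arm.job_done())"
```

```text
the job is handed in; nothing more can be done
None
```

I moved all four vials to the white rack in reverse order (blue next to the violet block, then red, green and yellow), all standing upright in the last picture, and handed the job in at about 24 s; the result of the judging was not reported.

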